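# Press a heat sink onto its power module with a trigger press

## Robot

A 6-joint arm with a two-finger parallel gripper is mounted at the origin on the work surface. World frame = base frame: x ahead of the robot, y to its left, z up, the work surface at z = 0. Lengths are in mm, angles in rad, forces in N, time in s.
With the tool pointing down it reaches from about 275 to 750 mm from the base axis. Payload 10.2 kg.
Tool frame: the origin (TCP) lies at the centre of the arm's flange, where the gripper is bolted on; the fingertips stand 173 mm ahead of it and the grasp point (between the pads) lies 155 mm ahead of it; z points along the fingers, y is the line along which they close (so a half turn about z gives the same grasp; the last joint's range is limited). The gripper opens to 85 mm and grips with 20 to 120 N. Pads are 22 mm wide; open, the fingers measure 114 mm over their backs; the gripper's body (76 mm by 85 mm) begins 54 mm behind the grasp point. The pads swing forward as they close: fully open they stand 13 mm farther back than shut.
Start: joints at [0.918, 0.313, 1.498, -0, 1.331, -0.223], TCP at [218.775, 477.252, 404.694] pointing down, gripper open.
Joint ranges: [-2.94, 2.94], [-0.97, 2.17], [0.19, 2.56], [-1.23, 4.37], [0.02, 3.11], [-2.88, 2.88]. Speed limits (rad/s): [2.39, 2.39, 3.01, 3.14, 3.14, 3.14].

## Interface

Orientations are given as a unit quaternion [w, x, y, z].
In Python, from rig import ctrl, cams gives the robot as it stands (ctrl), with the cameras (cams).
- The arm moves only by the shell command python3 steer.py 'ROWS' [OPENING] [FORCE]. ROWS is a JSON list of rows, 1 to 8 of them, each of 6 numbers: dx, dy, dz in mm, then a rotation vector rx, ry, rz in rad; each row is the pose to reach, as a shift and turn from the pose commanded when the command began, along the tool's axes at that moment; what a row does not reach only later rows make up. A row lasts 1/10 s, in which the tool goes at most 50 mm and 0.15 rad, less where a joint would pass 70% of its speed; a pose out of reach is approached as far as the arm can. OPENING is the opening from 0.0 (shut) to 1.0 (fully open), set as the command begins (- or left out keeps the last). The fingers move at their own pace and stop on an object; FORCE is the grip in N (left out, the last holds). Time passes only in rows, so rows that do not move let the fingers close. It prints the time, the measured TCP pose, the force, the opening and the grip force at its end.
- ctrl.sense(): the state, without advancing time (a new reading comes with each control period).
- cams.capture(name): name is "scene" or "top" or "wrist"; returns the picture (420x560x3 uint8, red, green, blue); there is no depth.
- cams.calibration(name): a dict with "fx", "fy", "cx", "cy" (pixels), "position" and "attitude" of the camera in the world. Camera axes: x right, y down, z forward; pixel columns grow to the right and rows downward; lengths in mm; the calibration is good to about 2 mm. The wrist camera is an equidistant fisheye: a pixel r from the principal point sees the ray r / f radians off the axis. A picture is of the moment at which its call begins: read the wrist's pose just before it. calibration takes no time and is no camera call; for the wrist camera it gives the pose at the moment of the call.
- ctrl.finish_job(): hands the job in; it is judged then, once.
The state is a dict: "time_s": time; "joints": joint angles; "dq": joint speeds; "tau": joint torques, N m; "eef_pos": TCP position; "ee_rot": TCP orientation; "force": force on the tool from outside, world axes, zero at the start; "wrist_torque": the same for the moment, N m; "grip_width": opening from 0.0 (shut) to 1.0 (fully open); "grip_force": force on a finger pad.
Only numpy, scipy, OpenCV 4.12 (cv2) and the standard library are available. Lean on these libraries where they do the work, as an engineer would, in place of code of your own. Each camera call takes 0.05 s, during which the arm holds its last target. There are 200 camera calls.

## Task

Stand the finned heat sink on the press bed between the jaws, its flat base facing the thermal pad on the stop, then squeeze the orange trigger stroke by stroke until the sprung foot presses the sink firmly onto the pad, without overdoing it. Let go of the trigger and leave it pressed for three seconds so that the pad takes, then hold the yellow release tab down until the jaw has sprung fully back. Work the jaw only with trigger and tab, leave the heat sink in place on the pad, and do not disturb the fan, the meter or the screwdriver.

Things in the scene. Friction and masses are not known exactly. Their poses are not given: they have to be found in the camera images.
- press: Bench-mounted ratchet bar clamp used as a hand press: aluminium plate 375 x 100 x 12 mm, blue housing. Origin on the bench plane, z up, x = pressing direction (trigger end to stop), y across. All 'press frame' numbers refer to it, in mm. The plate spans x -210 to 165, top z = 12.
- bed (a point): Point on top of the plate at press x = 70, y = 0, z = 12: the bed, marked by two yellow lines 54 mm apart. The sink goes between the foot (face at press x = 5 when the jaw is fully back) and the stop (face at press x = 107 to 125), centred between the lines.
- jaw: Red jaw head 14 x 50 x 56 mm on a toothed steel bar, top at press z = 73; slides along press x only. Fully back, its origin is at press x = -31, z = 45; it can advance 60 mm. A ratchet with 8 mm teeth stops it going back; while the release tab is held fully down a light spring (3 to 5 N) pulls it back, which takes about a second.
- foot_face (a point): Centre of the black rubber face (46 wide, 52 mm high) of the sprung foot on the jaw, 36 mm ahead of the jaw's origin when unloaded. Pressing, it sinks up to 18 mm into the jaw: yields at 4 N, then 0.9 N per mm. A firm press is the locked foot sunk 5 to 15 mm (at least 8 N); forcing the trigger on once the foot has bottomed (over 25 N) spoils the pad.
- trigger (a joint): Swing of the orange trigger, rad: 0 let go, 0.35 fully squeezed (hard stop); springs back by itself. Each stroke to 0.3 gains and locks one tooth (8 mm), which clicks in at about 0.22; a shorter one gains nothing. Held at 0.31 the pad needs 5 to 7 N while the jaw runs free; about half the pressing force adds to that: 12.5 N in all, 7 N over the first free stroke, means firm.
- trigger_pad (a point): Point on the trigger's front (+x) face, 90 mm above its pivot, at press x = -59, z = 159 when let go. Blade 10 mm thick, 30 mm wide, top at z = 175. The pivot lies along press y at x = -75, z = 70; squeezing swings the top 31 mm towards the grip, that is to press -x.
- grip_top (a point): Top centre of the fixed black rubber grip post behind the trigger: press x = -131 to -117, y -13 to 13, top z = 160. Trigger (let go) and grip together measure 72 mm at the trigger pad's height.
- tab_top (a point): Top centre of the yellow release tab, 34 (x) x 40 (y) mm, at press x = -190, z = 105, behind the grip. Pressed straight down.
- tab (a joint): How far the release tab is down, m: 0 up, 0.010 fully down (stop). Sprung, 2 to 6 N, but up to about 20 N to free it under load. Frees the jaw only in its last 2 mm, and only while held. It bobs down by itself about 3 mm as the jaw clicks forward.
- stop: Fixed stop block, 24 x 70 x 64 mm, at the far end of the bed, carrying the green power module with the pale blue thermal pad (44 x 44 mm) on the face towards the foot. Origin: middle of the lower edge of that face, on the bed (12 mm above the bench); its x axis points away from the foot (as the press's x), z up. Where along the bed it is set varies.
- heatsink: Aluminium heat sink block 80 (x) x 50 (y) x 60 (z) mm, about 350 g, stands on the bench. Origin: centre of its underside. Its flat base plate is the +x end, the fin ends are the -x end; the outer fins make the two flat sides 50 mm apart.
- sink_base (a point): Centre of the heat sink's flat base face: 40 mm along its +x from the origin, 30 mm up.
- fan: Loose black cooling fan, 80 x 80 x 25 mm, lying flat; bystander. Origin: centre of underside.
- meter: Loose red handheld multimeter, 180 x 85 x 40 mm, lying flat; bystander. Origin: centre of underside.
- driver: Loose screwdriver lying on the bench; bystander.

How it is judged:
By the outcome, as a careful person would: the job done as asked, in the order asked, and still so for the second after the job is handed in, with the robot touching nothing.
It also fails if it takes over 67 s, if anything falls off the work surface, if the arm or the gripper's body presses on something with over 40 N, if the wrist force passes 120 N, or if a joint passes its speed limit or range.

## Working session

There is one attempt and no reset: what is moved stays moved. The work goes in short steps, Python scripts to look and compute and a shell command to move; the robot and the scene stay as the last step left them, time stands still between calls to the robot, and variables do not carry over. Pictures are saved under pics/ and viewed, at most 11 in all, crops included, and the job is handed in when it is done.

```bash
ls; mkdir -p pics
cat > look.py <<'E'
import sys,cv2,json,numpy as np
from rig import ctrl, cams
for n in sys.argv[2:]:
    cal=cams.calibration(n); im=cams.capture(n)
    cv2.imwrite(f'pics/{n}_{sys.argv[1]}.png',im[:,:,::-1])
    json.dump({k:(np.asarray(v).tolist()) for k,v in cal.items()},open(f'pics/{n}_{sys.argv[1]}.json','w'))
    print(n,cal)
s=ctrl.sense(); print(s['time_s'],s['eef_pos'],s['ee_rot'])
E
python3 look.py 0 scene top wrist
```

```text
pics
rig.py
steer.py
scene {'fx': 496.1782708661657, 'fy': 496.1782708661657, 'cx': 276.1200351559424, 'cy': 198.65351769859882, 'position': array([1145.16885027, -628.97700997, 1127.73904734]), 'attitude': array([-0.31603747,  0.88785011,  0.31301113, -0.11775625])}
top {'fx': 527.7067706406483, 'fy': 527.7067706406483, 'cx': 281.26150876792303, 'cy': 212.05348959405782, 'position': array([ 3.52049316e+02, -1.63904925e-01,  1.28121779e+03]), 'attitude': array([-0.07513273,  0.74569056, -0.65854431,  0.067971  ])}
wrist {'fx': 325.19226210127806, 'fy': 325.19226210127806, 'cx': 279.363846665166, 'cy': 209.7811434711931, 'position': array([144.86613581, 511.87488288, 372.73906062]), 'attitude': array([0.13384967, 0.83068279, 0.53361664, 0.08546142])}
0.15 [218.75625638 477.21801211 404.27203299] [-2.04050801e-04  2.13250388e-01  9.76997458e-01 -4.44764039e-04]
```

View pics/top_0.png

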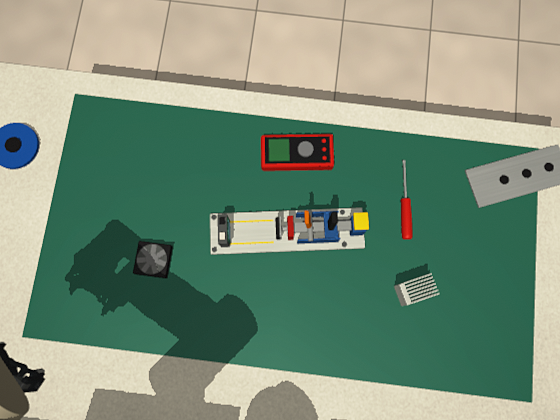

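View pics/scene_0.png

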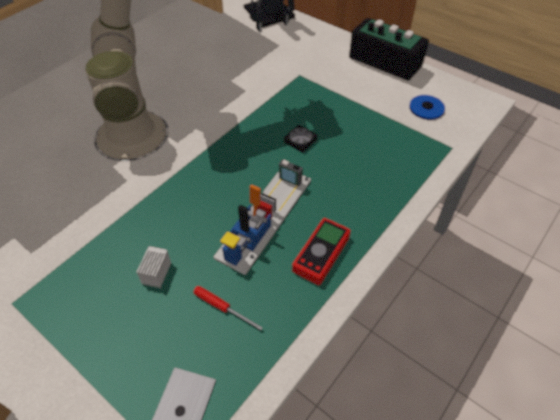

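Top view: the stop is at about (222,230), the trigger at (308,218) and the tab at (361,221). The sink is at (417,289), with its solid base on the left. I'll measure these.

```bash
cat > geo.py <<'E'
import json,cv2,numpy as np
from scipy.spatial.transform import Rotation as R
def load(tag):
    return cv2.imread(f'pics/{tag}.png'),json.load(open(f'pics/{tag}.json'))
def rot(c): q=c['attitude']; return R.from_quat([q[1],q[2],q[3],q[0]])
def ray(c,uv,fish=False):
    u=(np.atleast_2d(uv)-[c['cx'],c['cy']])/c['fx']
    if fish:
        r=np.linalg.norm(u,axis=1,keepdims=True)+1e-12
        d=np.hstack([u/r*np.sin(r),np.cos(r)])
    else: d=np.hstack([u,np.ones((len(u),1))])
    return rot(c).apply(d)
def plane(c,uv,z,fish=False):
    d=ray(c,uv,fish);p=np.array(c['position'])
    return p+d*((z-p[2])/d[:,2:])
def proj(c,X,fish=False):
    d=rot(c).inv().apply(np.atleast_2d(X)-c['position'])
    if fish:
        n=np.linalg.norm(d[:,:2],axis=1,keepdims=True); return d[:,:2]/n*np.arctan2(n,d[:,2:])*c['fx']+[c['cx'],c['cy']]
    return d[:,:2]/d[:,2:]*c['fx']+[c['cx'],c['cy']]
def blobs(mask,amin=30):
    cs,_=cv2.findContours(mask,cv2.RETR_EXTERNAL,cv2.CHAIN_APPROX_NONE)
    return sorted([k for k in cs if cv2.contourArea(k)>amin],key=cv2.contourArea)[::-1]
E
python3 - <<'E'
from geo import *
im,c=load('top_0')
hsv=cv2.cvtColor(im,cv2.COLOR_BGR2HSV)
ng=((hsv[...,1]<90)&(hsv[...,2]>90)).astype(np.uint8)*255
ng=cv2.morphologyEx(ng,cv2.MORPH_CLOSE,np.ones((5,5)))
m=np.zeros_like(ng); m[195:265,200:380]=1; m[262:315,380:450]=1
for k in blobs(ng*m,100):
    r=cv2.minAreaRect(k); print(r)
    for z in (12,60): print(z,plane(c,cv2.boxPoints(r),z)[:,:2].round(0).tolist())
y=cv2.inRange(hsv,(20,120,120),(35,255,255))
for k in blobs(y,15)[:4]:
    r=cv2.minAreaRect(k); print('yel',r,plane(c,[r[0]],105).round(0),plane(c,[r[0]],12).round(0))
a=cv2.resize(im[195:320,200:450],None,fx=3.2,fy=3.2,interpolation=cv2.INTER_CUBIC)
cv2.imwrite('pics/crop1.png',a)
E
```

```text
((286.452392578125, 230.58358764648438), (41.536842346191406, 154.60594177246094), 87.66268920898438)
12 [[587.0, 206.0], [650.0, -169.0], [548.0, -182.0], [487.0, 187.0]]
60 [[578.0, 198.0], [639.0, -162.0], [541.0, -175.0], [481.0, 180.0]]
((416.4053649902344, 289.6581726074219), (23.69084358215332, 41.19941711425781), 70.70995330810547)
12 [[468.0, -258.0], [511.0, -348.0], [461.0, -370.0], [417.0, -281.0]]
60 [[463.0, -248.0], [505.0, -335.0], [457.0, -356.0], [415.0, -270.0]]
yel ((360.5, 220.5), (17.0, 15.0), 90.0) [[ 595. -154.  105.]] [[ 615. -166.   12.]]
```

View pics/crop1.png

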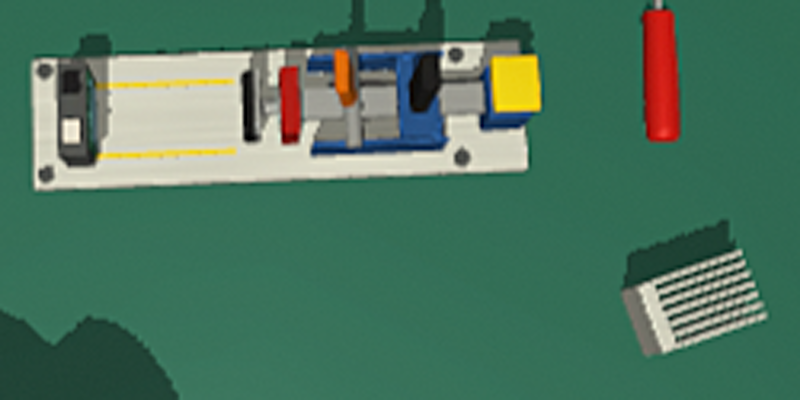

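```bash
cat > rel.py <<'E'
# usage: rel.py x y z yaw_deg : shift & turn in tool axes to reach a tool-down pose with tool x at yaw
import sys,numpy as np
from rig import ctrl, cams
from scipy.spatial.transform import Rotation as R
x,y,z,yaw=map(float,sys.argv[1:5]); s=ctrl.sense()
q=s['ee_rot']; r=R.from_quat([q[1],q[2],q[3],q[0]])
t=R.from_euler('z',yaw,degrees=True)*R.from_euler('x',np.pi)
print('t',round(s['time_s'],2),'pos',s['eef_pos'].round(1),'yaw',np.degrees(np.arctan2(*r.apply([1,0,0])[1::-1])).round(2),'F',np.round(s['force'],1))
print('shift',r.inv().apply(np.array([x,y,z])-s['eef_pos']).round(1),'rot',(r.inv()*t).as_rotvec().round(4))
E
python3 rel.py 460 -300 400 115.8
```

```text
t 0.15 pos [218.8 477.2 404.3] yaw 155.37 F [0.1 0.1 1. ]
shift [-543.2 -606.     4.7] rot [-1.000e-03  1.000e-04  6.907e-01]
```

```bash
python3 steer.py '[[-543,-606,5,0,0,0.69],[-543,-606,5,0,0,0.69],[-543,-606,5,0,0,0.69],[-543,-606,5,0,0,0.69],[-543,-606,5,0,0,0.69],[-543,-606,5,0,0,0.69],[-543,-606,5,0,0,0.69],[-543,-606,5,0,0,0.69]]' 1.0; python3 rel.py 460 -300 400 115.8
```

```text
time_s: 0.95
eef_pos: [337.2, 93.3, 402.4]
ee_rot: [0.0, 0.531, 0.847, 0.0]
force: [1.4, 0.3, -0.8]
grip_width: 0.998
grip_force: 0.0
t 0.95 pos [337.2  93.3 402.4] yaw 115.85 F [ 1.4  0.3 -0.8]
shift [-407.5  -61.     2.4] rot [0.0006 0.0002 0.0009]
```

```bash
python3 steer.py '[[-407,-61,2,0,0,0],[-407,-61,2,0,0,0],[-407,-61,2,0,0,0],[-407,-61,2,0,0,0],[-407,-61,2,0,0,0],[-407,-61,2,0,0,0],[-407,-61,2,0,0,0],[-407,-61,2,0,0,0]]'; python3 steer.py '[[0,0,0,0,0,0],[0,0,0,0,0,0]]' >/dev/null;  python3 look.py 1 wrist
```

```text
time_s: 1.75
eef_pos: [456.5, -288.8, 400.0]
ee_rot: [-0.0, 0.531, 0.847, 0.0]
force: [1.0, 0.9, 0.3]
grip_width: 0.999
grip_force: 0.0
wrist {'fx': 325.19226210127806, 'fy': 325.19226210127806, 'cx': 279.363846665166, 'cy': 209.7811434711931, 'position': array([ 420.58254733, -213.44327153,  368.1153727 ]), 'attitude': array([0.15398043, 0.96247488, 0.22065967, 0.03523426])}
2.0 [ 456.23068296 -286.19896872  399.95541003] [-5.43271131e-04  5.31096522e-01  8.47311123e-01  2.24436742e-04]
```

View pics/wrist_1.png

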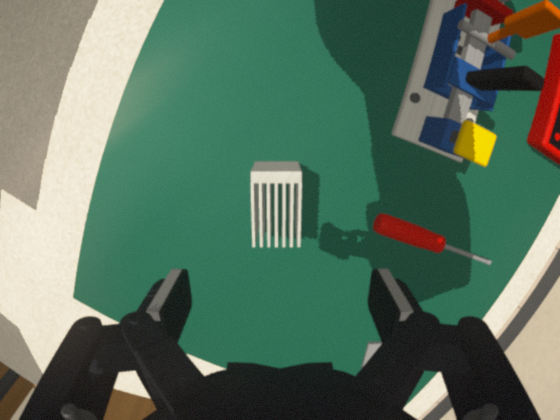

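Wrist view: the sink's top face runs from about (251,171)–(302,171), the base edge, to (251,247)–(301,247), the fin ends. The base points up the picture. I'll measure it with a mask.

```bash
python3 - <<'E'
from geo import *
im,c=load('wrist_1')
g=cv2.cvtColor(im,cv2.COLOR_BGR2HSV)
m=((g[...,1]<70)&(g[...,2]>150)).astype(np.uint8)*255
w=np.zeros_like(m); w[150:265,235:320]=1
m=cv2.morphologyEx(m*w,cv2.MORPH_CLOSE,np.ones((9,9)))
k=blobs(m)[0]; print(cv2.boundingRect(k))
# undistort onto z=60 plane then fit rectangle
P=plane(c,k[:,0].astype(float),60,True)[:,:2].astype(np.float32)
r=cv2.minAreaRect(P*10); print('top rect',np.array(r[0])/10,np.array(r[1])/10,r[2])
b=cv2.boxPoints(r)/10; print(b.round(1).tolist())
print(g[[160,165,168,170,172,174],275],)
print('corner pix->world',plane(c,[[251,171],[302,171],[251,247],[301,247]],60,True).round(1).tolist())
E
python3 - <<'E'
# wrist-view colour columns
from geo import *
im,c=load('wrist_1')
g=cv2.cvtColor(im,cv2.COLOR_BGR2GRAY).astype(int)
print(g[200,245:310:1].tolist()); print(g[155:255,262].tolist())
E
```

```text
(250, 170, 52, 78)
top rect [ 461.29956055 -306.38056641] [50.68574829 81.28678589] 25.84589385986328
[[420.79998779296875, -280.8999938964844], [456.20001220703125, -354.0], [501.79998779296875, -331.8999938964844], [466.3999938964844, -258.79998779296875]]
[[ 76 100 122]
 [ 33  21 134]
 [ 30  24 136]
 [ 25  23 147]
 [ 25  27 219]
 [ 25  21 226]]
corner pix->world [[422.8, -281.0, 60.0], [467.1, -259.5, 60.0], [455.8, -354.2, 60.0], [502.7, -331.5, 60.0]]
[99, 98, 98, 96, 105, 145, 209, 220, 202, 139, 105, 105, 103, 141, 207, 219, 201, 139, 105, 95, 85, 138, 207, 219, 200, 133, 83, 70, 90, 147, 208, 213, 178, 109, 68, 66, 97, 157, 208, 212, 172, 101, 65, 81, 122, 174, 212, 208, 169, 105, 88, 105, 137, 185, 216, 201, 147, 88, 59, 60, 61, 62, 61, 63, 64]
[102, 100, 100, 104, 97, 107, 121, 130, 134, 136, 136, 136, 134, 136, 134, 144, 181, 211, 218, 219, 219, 222, 220, 223, 222, 221, 218, 203, 169, 137, 131, 131, 127, 128, 129, 126, 131, 135, 138, 139, 139, 138, 138, 139, 136, 139, 138, 137, 135, 139, 135, 139, 145, 148, 149, 149, 147, 151, 150, 147, 150, 147, 146, 149, 150, 150, 161, 162, 165, 163, 165, 163, 163, 164, 162, 164, 163, 163, 166, 166, 166, 168, 176, 182, 180, 184, 184, 183, 181, 182, 182, 175, 136, 105, 97, 89, 93, 95, 98, 95]
```

```bash
python3 rel.py 458.7 -301.0 195 115.85
```

```text
t 2.0 pos [ 456.2 -286.2  400. ] yaw 115.84 F [-0.2  1.  -0.1]
shift [-14.6  -4.2 204.9] rot [-0.0002 -0.0012 -0.0002]
```

```bash
python3 steer.py '[[-14.6,-4.2,20,0,0,0],[-14.6,-4.2,65,0,0,0],[-14.6,-4.2,110,0,0,0],[-14.6,-4.2,155,0,0,0],[-14.6,-4.2,190,0,0,0],[-14.6,-4.2,205,0,0,0],[-14.6,-4.2,205,0,0,0],[-14.6,-4.2,205,0,0,0]]'; python3 steer.py '[[0,0,0,0,0,0],[0,0,0,0,0,0],[0,0,0,0,0,0],[0,0,0,0,0,0],[0,0,0,0,0,0],[0,0,0,0,0,0],[0,0,0,0,0,0]]' 0 40
```

```text
time_s: 2.8
eef_pos: [459.2, -301.0, 196.5]
ee_rot: [0.001, 0.531, 0.848, -0.0]
force: [0.4, 0.3, 0.1]
grip_width: 1.002
grip_force: 0.0
time_s: 3.5
eef_pos: [459.1, -301.7, 196.4]
ee_rot: [0.001, 0.531, 0.847, -0.0]
force: [-1.4, 1.7, 6.1]
grip_width: 0.58
grip_force: 42.5
```

```bash
python3 rel.py 495 82 380 99.5; python3 rel.py 459.1 -250 380 115.85
```

```text
t 3.5 pos [ 459.1 -301.7  196.4] yaw 115.85 F [-1.4  1.7  6.1]
shift [ 329.4  199.7 -184. ] rot [0.0006 0.0013 0.2853]
t 3.5 pos [ 459.1 -301.7  196.4] yaw 115.85 F [-1.4  1.7  6.1]
shift [  46.3   22.6 -183.7] rot [ 0.0004  0.0013 -0.0001]
```

```bash
python3 steer.py '[[0,0,-10,0,0,0],[0,0,-40,0,0,0],[0,0,-85,0,0,0],[10,6,-130,0,0,0.03],[30,20,-170,0,0,0.06],[60,45,-184,0,0,0.12],[100,70,-184,0,0,0.2],[140,92,-184,0,0,0.285]]' - 40; python3 steer.py '[[38,28,0,0,0,0],[76,56,0,0,0,0],[114,84,0,0,0,0],[140,104,0,0,0,0],[150,112,0,0,0,0],[150,112,0,0,0,0]]' >/dev/null; python3 rel.py 495 82 380 99.5
```

```text
time_s: 4.3
eef_pos: [480.4, -133.8, 380.0]
ee_rot: [0.0, 0.648, 0.762, 0.0]
force: [1.1, 0.2, -4.3]
grip_width: 0.576
grip_force: 43.4
t 4.9 pos [566.5  32.  379.1] yaw 99.63 F [ 0.5 -1.3 -4.2]
shift [ 61.2 -62.1  -0.8] rot [-0.0007 -0.0002  0.0023]
```

```bash
python3 steer.py '[[30,-31,0,0,0,0],[55,-56,0,0,0,0],[61,-62,0,0,0,0],[61,-62,0,0,0,0],[61,-62,0,0,0,0]]' >/dev/null; python3 look.py 2 wrist top
```

```text
wrist {'fx': 325.19226210127806, 'fy': 325.19226210127806, 'cx': 279.363846665166, 'cy': 209.7811434711931, 'position': array([481.74204541, 160.31087185, 348.08127584]), 'attitude': array([0.15848962, 0.98388806, 0.0815933 , 0.01370609])}
top {'fx': 527.7067706406483, 'fy': 527.7067706406483, 'cx': 281.26150876792303, 'cy': 212.05348959405782, 'position': array([ 3.52049316e+02, -1.63904925e-01,  1.28121779e+03]), 'attitude': array([-0.07513273,  0.74569056, -0.65854431,  0.067971  ])}
5.5 [495.8121195   79.81295394 379.2601162 ] [ 1.75738167e-04  6.46582083e-01  7.62844399e-01 -4.24706084e-05]
```

View pics/wrist_2.png

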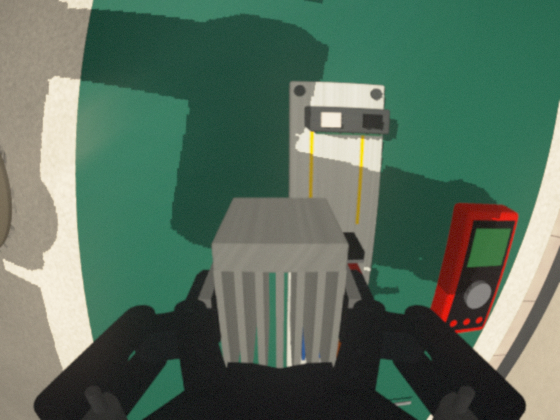

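Wrist view: the plate's far end is at (292,83)–(384,85). The stop top is at (307–389, 107–133), and the yellow lines are at columns 312 and 361. The sink is upright in the hand with its base towards the stop. I'll zoom in on the stop.

Run:
```python
from geo import *
im,c=load('wrist_2')
cv2.imwrite('pics/crop2.png',cv2.resize(im[70:170,275:405],None,fx=6,fy=6,interpolation=cv2.INTER_CUBIC))
h=cv2.cvtColor(im,cv2.COLOR_BGR2HSV)
y=cv2.inRange(h,(18,110,80),(35,255,255)); y[:100]=0;y[240:]=0;y[:,:295]=0;y[:,375:]=0
for k in blobs(y,10):
    P=plane(c,k[:,0].astype(float),12,True)[:,:2]
    d=np.linalg.svd(P-P.mean(0))[2][0]; print('line',P.mean(0).round(1),np.degrees(np.arctan2(d[1],d[0])).round(2),len(k),np.ptp(P@d).round(1))
# plate left edge (bright/grey vs green) & right edge by saturation
for v in (90,100,145,160,180,195): 
    row=h[v,280:395,1].astype(int); low=np.where(row<70)[0]+280
    p=plane(c,[[low.min()-.5,v],[low.max()+.5,v]],12,True)[:,:2]; print(v,low.min(),low.max(),p.round(1).tolist())
for u in (310,325,340,355,365):
    col=h[70:110,u,1].astype(int); e=np.where(col<70)[0].min()+70-.5
    print('end',u,e,plane(c,[[u,e]],12,True)[0,:2].round(1))
```

```text
line [580.6  98.8] 99.48 179 98.5
line [524.7 106.1] 99.64 137 71.0
90 289 384 [[488.5, 178.1], [587.2, 199.0]]
100 289 384 [[490.2, 167.9], [589.3, 188.5]]
145 288 382 [[497.1, 121.7], [597.2, 140.8]]
160 288 381 [[499.8, 106.1], [599.8, 124.6]]
180 288 380 [[503.5, 84.9], [604.0, 102.8]]
195 288 378 [[506.3, 68.6], [605.9, 85.8]]
end 310 80.5 [508.3 191.8]
end 325 80.5 [523.4 194.8]
end 340 81.5 [538.8 197. ]
end 355 82.5 [554.4 199.4]
end 365 82.5 [564.9 201.8]
```

View pics/crop2.png

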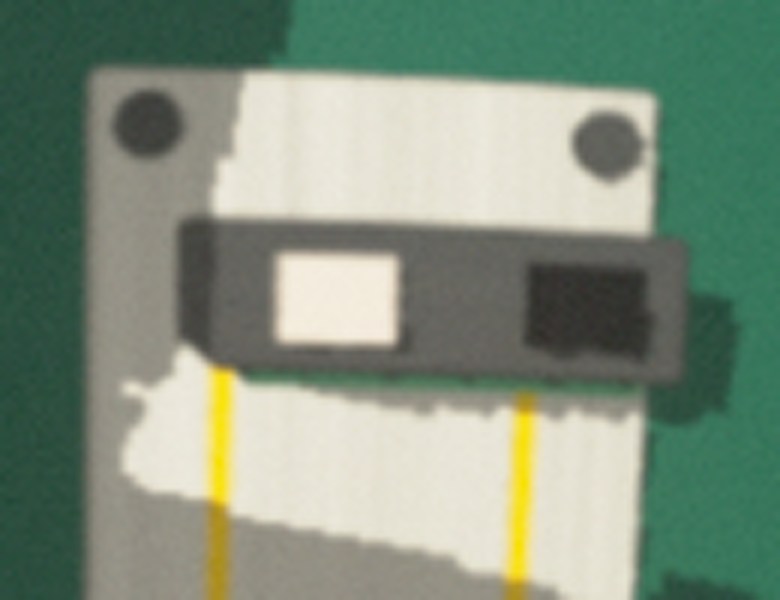

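Zoomed in: the stop's front top edge runs from (210,365) to (685,385) in the crop, with a thin green strip (the module) in front of it. I'll convert that to press coordinates.

```bash
cat >> geo.py <<'E'
O=np.array([564.0,33.7]);YAW=np.radians(99.55)
ex=np.array([np.cos(YAW),np.sin(YAW)]);ey=np.array([-ex[1],ex[0]])
def press(p): p=np.atleast_2d(p)[:,:2]-O; return np.c_[p@ex,p@ey]
def world(x,y): return O+x*ex+y*ey
E
python3 - <<'E'
from geo import *
im,c=load('wrist_2')
for u in (317,325,335,345,355,365,375,380):
    g=im[122:142,u].astype(int); print(u,[tuple(x) for x in g[5:15]])
f=lambda uv,z: press(plane(c,[uv],z,True)).round(1).tolist()
for cr in ((240,368),(400,374),(600,380),(180,220),(685,240)):
    print('z76',cr,f([275+cr[0]/6-.4,70+cr[1]/6-.4],76))
for cr in ((240,377),(400,384),(600,392)): print('green z60-72',f([275+cr[0]/6-.4,70+cr[1]/6-.4],60),f([275+cr[0]/6-.4,70+cr[1]/6-.4],72))
# sink in hand: base top edge & bottom edge
s=json.dumps(0)
# expected sink base location: TCP z 379.3, grasp: sink bottom = 379.3-196.4
zb=379.3-196.4
for uv,z in (((235,199),zb),((321,199),zb),((215,247),zb+60),((345,247),zb+60)): print('sink',uv,f(uv,z))
print('tcp',press([495.8,79.8]))
E
```

```text
317 [(np.int64(94), np.int64(100), np.int64(101)), (np.int64(93), np.int64(99), np.int64(100)), (np.int64(93), np.int64(99), np.int64(99)), (np.int64(83), np.int64(93), np.int64(90)), (np.int64(80), np.int64(93), np.int64(83)), (np.int64(81), np.int64(107), np.int64(73)), (np.int64(115), np.int64(141), np.int64(117)), (np.int64(176), np.int64(198), np.int64(192)), (np.int64(205), np.int64(223), np.int64(226)), (np.int64(216), np.int64(228), np.int64(232))]
325 [(np.int64(128), np.int64(142), np.int64(149)), (np.int64(93), np.int64(100), np.int64(102)), (np.int64(95), np.int64(99), np.int64(102)), (np.int64(86), np.int64(93), np.int64(93)), (np.int64(77), np.int64(88), np.int64(81)), (np.int64(79), np.int64(99), np.int64(73)), (np.int64(96), np.int64(121), np.int64(94)), (np.int64(137), np.int64(157), np.int64(148)), (np.int64(191), np.int64(212), np.int64(213)), (np.int64(213), np.int64(226), np.int64(230))]
335 [(np.int64(141), np.int64(154), np.int64(163)), (np.int64(95), np.int64(102), np.int64(106)), (np.int64(94), np.int64(98), np.int64(99)), (np.int64(90), np.int64(95), np.int6
[... 2305 characters left out ...]
 np.int64(98), np.int64(96)), (np.int64(85), np.int64(92), np.int64(90)), (np.int64(75), np.int64(88), np.int64(80)), (np.int64(76), np.int64(98), np.int64(73)), (np.int64(93), np.int64(118), np.int64(91)), (np.int64(113), np.int64(131), np.int64(120))]
z76 (240, 368) [[117.7, 30.4]]
z76 (400, 374) [[117.4, 7.8]]
z76 (600, 380) [[117.6, -21.6]]
z76 (180, 220) [[138.3, 39.0]]
z76 (685, 240) [[138.5, -33.7]]
green z60-72 [[115.2, 28.7]] [[116.1, 30.0]]
green z60-72 [[114.6, 4.6]] [[115.6, 6.9]]
green z60-72 [[114.6, -26.5]] [[115.6, -22.9]]
sink (235, 199) [[89.9, 83.6]]
sink (321, 199) [[89.9, 37.8]]
sink (215, 247) [[89.6, 83.3]]
sink (345, 247) [[89.5, 36.4]]
tcp [[56.77605101 59.60645965]]
```

```bash
python3 -c "from geo import *; print(world(77,0),world(-95,0),world(-190,0))"; python3 rel.py $(python3 -c "from geo import *; print(*world(77,-0.3))") 208.5 99.55
```

```text
[551.22506556 109.632872  ] [579.76128275 -59.98341351] [ 595.5225655  -153.66682701]
t 5.5 pos [495.8  79.8 379.3] yaw 99.43 F [ 0.   0.3 -3.4]
shift [ 20.4  59.8 170.8] rot [ 0.0002  0.0003 -0.0021]
```

```bash
python3 steer.py '[[10,30,5,0,0,-0.002],[20.4,57,20,0,0,-0.002],[20.4,59.8,55,0,0,-0.002],[20.4,59.8,95,0,0,-0.002],[20.4,59.8,130,0,0,-0.002],[20.4,59.8,155,0,0,-0.002],[20.4,59.8,166,0,0,-0.002],[20.4,59.8,166,0,0,-0.002]]'; python3 rel.py 551.27 109.63 208.5 99.55
```

```text
time_s: 6.3
eef_pos: [551.0, 110.4, 212.1]
ee_rot: [-0.001, 0.646, 0.764, -0.001]
force: [0.3, 0.6, -4.0]
grip_width: 0.581
grip_force: 44.6
t 6.3 pos [551.  110.4 212.1] yaw 99.59 F [ 0.3  0.6 -4. ]
shift [-0.8  0.2  3.6] rot [-0.0023 -0.0003  0.0007]
```

```bash
python3 steer.py '[[0,0,1.5,0,0,0],[0,0,3,0,0,0],[0,0,3.5,0,0,0],[0,0,3.5,0,0,0]]'; python3 rel.py 551.27 109.63 208.5 99.55
```

```text
time_s: 6.7
eef_pos: [550.9, 110.9, 210.4]
ee_rot: [0.0, 0.645, 0.764, 0.0]
force: [0.0, 1.1, -3.9]
grip_width: 0.581
grip_force: 44.6
t 6.7 pos [550.9 110.9 210.4] yaw 99.63 F [ 0.   1.1 -3.9]
shift [-1.3  0.2  1.9] rot [0.001  0.0002 0.0014]
```

```bash
python3 steer.py '[[0,0,1,0,0,0],[0,0,2,0,0,0],[0,0,2.5,0,0,0],[0,0,2.5,0,0,0]]'; python3 rel.py 551.27 109.63 208.5 99.55
```

```text
time_s: 7.1
eef_pos: [550.8, 110.9, 208.4]
ee_rot: [0.0, 0.645, 0.764, 0.0]
force: [-3.6, 0.4, 6.9]
grip_width: 0.582
grip_force: 46.1
t 7.1 pos [550.8 110.9 208.4] yaw 99.64 F [-3.6  0.4  6.9]
shift [-1.4  0.2 -0.1] rot [0.0005 0.0002 0.0015]
```

```bash
python3 steer.py '[[0,0,0,0,0,0],[0,0,0,0,0,0],[0,0,0,0,0,0],[0,0,0,0,0,0],[0,0,0,0,0,0]]' 1.0; python3 steer.py '[[0,0,-15,0,0,0],[0,0,-50,0,0,0],[0,0,-95,0,0,0],[0,0,-140,0,0,0],[-10,0,-170,0,0,0],[-40,0,-180,0,0,0],[-60,0,-180,0,0,0],[-60,0,-180,0,0,0]]'; python3 look.py 3 wrist scene
```

```text
time_s: 7.6
eef_pos: [550.8, 110.8, 207.3]
ee_rot: [0.0, 0.645, 0.764, 0.0]
force: [0.3, 1.0, -0.0]
grip_width: 1.001
grip_force: 0.0
time_s: 8.4
eef_pos: [561.1, 49.9, 387.5]
ee_rot: [0.0, 0.646, 0.763, 0.0]
force: [0.3, 0.5, -1.0]
grip_width: 1.0
grip_force: 0.0
wrist {'fx': 325.19226210127806, 'fy': 325.19226210127806, 'cx': 279.363846665166, 'cy': 209.7811434711931, 'position': array([547.17453082, 130.38651786, 355.95692189]), 'attitude': array([0.15847764, 0.98386185, 0.08194909, 0.01360304])}
scene {'fx': 496.1782708661657, 'fy': 496.1782708661657, 'cx': 276.1200351559424, 'cy': 198.65351769859882, 'position': array([1145.16885027, -628.97700997, 1127.73904734]), 'attitude': array([-0.31603747,  0.88785011,  0.31301113, -0.11775625])}
8.5 [560.73714992  51.75576301 387.03732417] [-3.20820188e-04  6.45526538e-01  7.63737770e-01 -6.53392246e-05]
```

View pics/wrist_3.png

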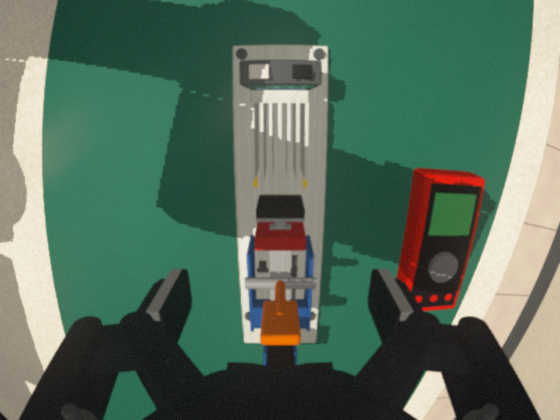

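Wrist view: the sink stands between the lines, base to the stop, with its fin ends at row 177. The foot front is at row 196. The trigger's top is at (263–300, about 335–343). I'll work out the gaps.

```bash
python3 - <<'E'
from geo import *
im,c=load('wrist_3')
h=cv2.cvtColor(im,cv2.COLOR_BGR2HSV)
f=lambda uv,z: press(plane(c,uv,z,True)).round(1).tolist()
print('fin end',f([[258,177],[306,177]],72),'base',f([[280,88],[280,91]],72),'foot',f([[260,196],[302,196]],71))
o=cv2.inRange(h,(5,150,60),(18,255,255)); o[:290]=0
k=blobs(o)[0]; print(cv2.boundingRect(k)); x,y,w,hh=cv2.boundingRect(k)
print([ (v,im[v,281].tolist()) for v in range(326,346,2)])
for v in (333,336,343): print('trig',v,f([[x,v],[x+w,v]],175))
print('pred front top',proj(c,[[*world(-57,15),175],[*world(-57,-15),175],[*world(-67,15),175],[*world(-67,-15),175]],True).round(1).tolist())
g=cv2.cvtColor(im,cv2.COLOR_BGR2GRAY); print(g[170:200,281].tolist()); print(g[80:100,270].tolist())
E
python3 rel.py $(python3 -c "from geo import *; print(*world(-30,0))") 337 99.55
```

```text
fin end [[35.1, 19.5], [35.1, -23.5]] base [[113.8, -0.2], [111.1, -0.2]] foot [[17.1, 18.0], [17.1, -20.3]]
(261, 290, 40, 56)
[(326, [12, 62, 124]), (328, [20, 62, 125]), (330, [21, 64, 126]), (332, [15, 63, 123]), (334, [14, 78, 157]), (336, [0, 101, 216]), (338, [0, 113, 234]), (340, [7, 120, 237]), (342, [0, 113, 234]), (344, [0, 96, 207])]
trig 333 [[-53.9, 13.5], [-54.0, -14.9]]
trig 336 [[-56.8, 13.6], [-56.8, -15.0]]
trig 343 [[-63.6, 13.8], [-63.7, -15.3]]
pred front top [[259.0, 336.2], [301.0, 336.2], [259.5, 346.3], [300.5, 346.2]]
[138, 139, 139, 139, 139, 140, 139, 142, 139, 142, 141, 137, 143, 139, 139, 139, 139, 142, 139, 139, 142, 142, 139, 136, 109, 68, 41, 30, 38, 37]
[88, 100, 95, 86, 75, 82, 96, 101, 104, 134, 200, 225, 226, 226, 225, 226, 227, 228, 225, 224]
t 8.5 pos [560.7  51.8 387. ] yaw 99.59 F [0.1 0.1 0.6]
shift [-48.4   0.2  50. ] rot [-0.0005 -0.0004  0.0007]
```

```bash
python3 steer.py '[[-25,0,10,0,0,0],[-48.4,0.2,30,0,0,0],[-48.4,0.2,50,0,0,0],[-48.4,0.2,54,0,0,0],[-48.4,0.2,54,0,0,0],[-48.4,0.2,54,0,0,0],[-48.4,0.2,54,0,0,0]]' 0.0 30;  python3 rel.py $(python3 -c "from geo import *; print(*world(-44,0))") 333 99.55
```

```text
time_s: 9.2
eef_pos: [569.2, 4.5, 334.4]
ee_rot: [0.001, 0.645, 0.764, 0.0]
force: [0.3, -1.0, -0.8]
grip_width: 0.002
grip_force: 0.0
t 9.2 pos [569.2   4.5 334.4] yaw 99.67 F [ 0.3 -1.  -0.8]
shift [-14.4  -0.3   1.4] rot [0.0017 0.0006 0.0021]
```

```bash
python3 steer.py '[[-10,0,1,0,0,0],[-18,0,1,0,0,0],[-26,0,1,0,0,0],[-33,0,1,0,0,0],[-40,0,1,0,0,0],[-43,0,1,0,0,0],[-43,0,1,0,0,0],[-43,0,1,0,0,0]]';  python3 rel.py $(python3 -c "from geo import *; print(*world(-76.5,0))") 333 99.55
```

```text
time_s: 10.0
eef_pos: [576.3, -38.4, 332.5]
ee_rot: [0.0, 0.645, 0.764, 0.0]
force: [-1.2, 4.5, 3.3]
grip_width: -0.003
grip_force: 2.3
t 10.0 pos [576.3 -38.4 332.5] yaw 99.62 F [-1.2  4.5  3.3]
shift [-3.4 -0.2 -0.5] rot [ 0.0003 -0.0001  0.0012]
```

```bash
python3 steer.py '[[-2,0,0,0,0,0],[-3.5,0,0,0,0,0],[-3.5,0,0,0,0,0],[-3.5,0,0,0,0,0]]';  python3 look.py 4 wrist scene; python3 rel.py $(python3 -c "from geo import *; print(*world(-76.5,0))") 333 99.55
python3 - <<'E'
from geo import *
im,c=load('wrist_4')
cv2.imwrite('pics/v4.png',im)
E
```

```text
time_s: 10.4
eef_pos: [576.8, -41.5, 332.2]
ee_rot: [-0.0, 0.645, 0.764, 0.0]
force: [0.3, 5.5, 0.9]
grip_width: -0.003
grip_force: 2.8
wrist {'fx': 325.19226210127806, 'fy': 325.19226210127806, 'cx': 279.363846665166, 'cy': 209.7811434711931, 'position': array([562.70890225,  39.07742766, 300.79583116]), 'attitude': array([0.15788827, 0.98383499, 0.0834111 , 0.01351302])}
scene {'fx': 496.1782708661657, 'fy': 496.1782708661657, 'cx': 276.1200351559424, 'cy': 198.65351769859882, 'position': array([1145.16885027, -628.97700997, 1127.73904734]), 'attitude': array([-0.31603747,  0.88785011,  0.31301113, -0.11775625])}
10.5 [576.84192662 -41.44556786 332.21967721] [-2.58758491e-04  6.45149993e-01  7.64055880e-01  1.77423234e-04]
t 10.5 pos [576.8 -41.4 332.2] yaw 99.65 F [0.4 5.2 1.9]
shift [-0.3 -0.2 -0.8] rot [-0.0001 -0.0006  0.0017]
```

View pics/wrist_4.png

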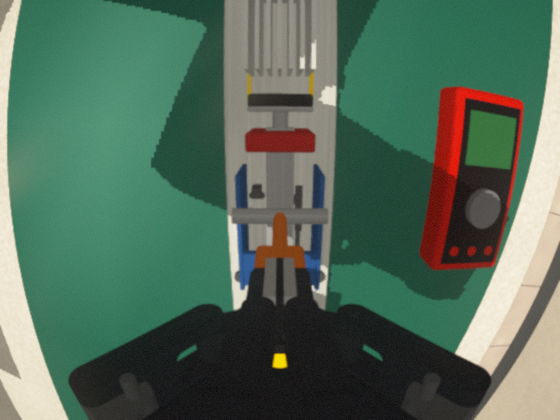

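Wrist view during the squeeze: fin ends at row 72, foot top at rows 94–104, red jaw at rows 130–150, and the trigger pushed back by the fingers. I'll use the red top and the black foot to track the jaw.

```bash
cat > jaw.py <<'E'
import sys
from geo import *
im,c=load('wrist_'+sys.argv[1])
h=cv2.cvtColor(im,cv2.COLOR_BGR2HSV)
rm=cv2.inRange(h,(0,120,50),(6,255,255))|cv2.inRange(h,(172,120,50),(180,255,255)); rm[:,:235]=0; rm[:,330:]=0
k=blobs(rm)[0]; x,y,w,hh=cv2.boundingRect(k)
f=lambda v,z: press(plane(c,[[280,v]],z,True))[0,0].round(1)
print('red rows',y,y+hh,'front/back at z73',f(y,73),f(y+hh,73))
b=h[:,265:295,2].mean(1); d=np.where(b[20:y]<60)[0]+20
print('black rows',d.min(),d.max(),'foot front/back z71',f(d.min()-.5,71),f(d.max()+.5,71))
E
python3 jaw.py 4; python3 jaw.py 3
# release
python3 steer.py '[[15,0,0,0,0,0],[30,0,0,0,0,0],[36,0,0,0,0,0],[36,0,0,0,0,0],[36,0,0,0,0,0]]'; python3 look.py 5 wrist >/dev/null; python3 jaw.py 5
```

```text
red rows 129 152 front/back at z73 -10.4 -26.7
black rows 95 105 foot front/back z71 13.8 6.1
red rows 222 250 front/back at z73 -7.4 -36.2
black rows 196 217 foot front/back z71 17.6 -3.7
time_s: 11.0
eef_pos: [570.9, -6.3, 332.4]
ee_rot: [0.0, 0.645, 0.764, -0.0]
force: [0.1, -0.2, 1.0]
grip_width: -0.001
grip_force: 0.0
red rows 172 203 front/back at z73 -5.8 -29.0
black rows 141 158 foot front/back z71 16.6 3.6
```

```bash
for i in 2 3; do python3 steer.py '[[-15,0,0,0,0,0],[-28,0,0,0,0,0],[-36,0,0,0,0,0],[-36,0,0,0,0,0],[-36,0,0,0,0,0],[-36,0,0,0,0,0]]' | grep -E 'time|pos|force'; python3 steer.py '[[15,0,0,0,0,0],[30,0,0,0,0,0],[36,0,0,0,0,0],[36,0,0,0,0,0],[36,0,0,0,0,0]]'| grep -E 'pos|force'; done; python3 look.py 6 wrist >/dev/null; python3 jaw.py 6
```

```text
time_s: 11.65
eef_pos: [576.8, -41.7, 332.3]
force: [0.3, 4.9, 0.4]
grip_force: 2.1
eef_pos: [570.9, -6.2, 332.4]
force: [-0.4, -0.8, -0.4]
grip_force: 0.0
time_s: 12.75
eef_pos: [576.9, -41.7, 332.3]
force: [-0.1, 3.6, 0.1]
grip_force: 2.2
eef_pos: [570.9, -6.2, 332.4]
force: [0.0, -0.2, 0.3]
grip_force: 0.0
red rows 154 182 front/back at z73 7.2 -13.1
black rows 123 136 foot front/back z71 29.5 19.5
```

```bash
python3 steer.py '[[-15,0,0,0,0,0],[-28,0,0,0,0,0],[-36,0,0,0,0,0],[-36,0,0,0,0,0],[-36,0,0,0,0,0],[-36,0,0,0,0,0]]' | grep -E 'time|pos|force'; for i in 1 2 3 4; do python3 steer.py '[[0,0,0,0,0,0]]' | grep ' *force: '; done;  python3 steer.py '[[15,0,0,0,0,0],[30,0,0,0,0,0],[36,0,0,0,0,0],[36,0,0,0,0,0],[36,0,0,0,0,0]]'| grep -E 'pos|force';python3 look.py 7 wrist >/dev/null; python3 jaw.py 7
```

```text
time_s: 13.9
eef_pos: [577.0, -42.2, 332.3]
force: [-0.2, 7.2, 1.6]
grip_force: 3.7
force: [-0.4, 7.3, 1.3]
grip_force: 3.7
force: [0.4, 6.6, 1.1]
grip_force: 3.7
force: [-1.0, 7.6, 1.3]
grip_force: 3.7
force: [-0.6, 8.4, 0.8]
grip_force: 3.7
eef_pos: [570.9, -6.4, 332.4]
force: [-0.5, -0.4, 0.2]
grip_force: 0.0
red rows 145 172 front/back at z73 13.5 -5.9
black rows 116 126 foot front/back z71 34.2 26.5
```

```bash
python3 steer.py '[[-15,0,0,0,0,0],[-28,0,0,0,0,0],[-36,0,0,0,0,0],[-36,0,0,0,0,0],[-36,0,0,0,0,0],[-36,0,0,0,0,0]]' | grep -E 'time|pos|force'; for i in 1 2 3 4; do python3 steer.py '[[0,0,0,0,0,0]]' | grep ' *force: '; done;  python3 steer.py '[[15,0,0,0,0,0],[30,0,0,0,0,0],[36,0,0,0,0,0],[36,0,0,0,0,0],[36,0,0,0,0,0]]'| grep -E 'time|pos|force';python3 look.py 8 wrist >/dev/null; python3 jaw.py 8
```

```text
time_s: 15.45
eef_pos: [576.9, -41.8, 332.4]
force: [-2.2, 9.4, 3.6]
grip_force: 5.3
force: [-1.1, 10.2, 3.3]
grip_force: 5.3
force: [-1.2, 10.5, 3.9]
grip_force: 5.3
force: [-1.4, 11.0, 2.8]
grip_force: 5.3
force: [-0.9, 10.2, 3.3]
grip_force: 5.3
time_s: 16.35
eef_pos: [570.9, -6.5, 332.3]
force: [-0.0, -0.1, -0.8]
grip_force: 0.0
red rows 136 161 front/back at z73 19.8 2.0
black rows 115 126 foot front/back z71 34.9 26.4
```

View pics/wrist_8.png

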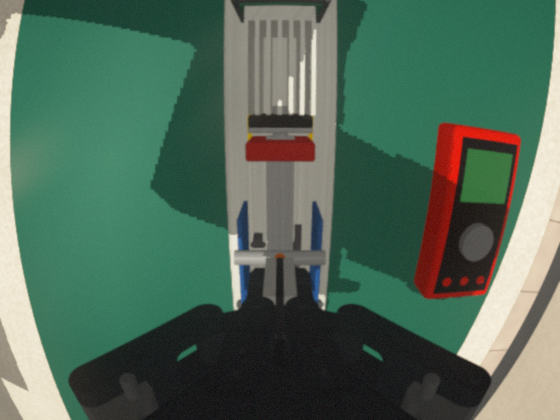

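Wrist view: the jaw is five teeth forward (red back edge at press x of about 2). The foot is against the fins at about 34.9, against 45 unloaded, so it has sunk about 10 mm, which is a firm press. The trigger is free. I'll move to the tab while the pad takes.

```bash
python3 steer.py '[[3,0,-15,0,0,0],[3,0,-40,0,0,0],[0,0,-55,0,0,0],[-30,0,-55,0,0,0],[-70,0,-55,0,0,0],[-110,0,-55,0,0,0],[-140,0,-55,0,0,0],[-152,0,-55,0,0,0]]' | grep -E 'time|pos|force'; python3 steer.py '[[0,0,0,0,0,0],[0,0,0,0,0,0],[0,0,0,0,0,0],[0,0,0,0,0,0],[0,0,0,0,0,0],[0,0,0,0,0,0],[0,0,0,0,0,0],[0,0,0,0,0,0]]' | grep time;  python3 rel.py $(python3 -c "from geo import *; print(*world(-192,0))") 284 99.55; python3 look.py 9 top scene >/dev/null
python3 - <<'E'
from geo import *
a,c=load('top_9'); b,_=load('top_0')
d=cv2.absdiff(a,b).max(2)
print('tab dz check; meter/driver/fan diff:',[int((d[y0:y1,x0:x1]>60).sum()) for y0,y1,x0,x1 in ((132,172,260,336),(158,240,398,416),(236,280,130,176))])
E
```

```text
time_s: 17.2
eef_pos: [596.2, -159.3, 386.9]
force: [-0.6, -0.0, -0.1]
grip_force: 0.0
time_s: 18.0
t 18.0 pos [ 596.3 -156.1  387.3] yaw 99.63 F [0.9 0.6 0.7]
shift [  0.6  -0.3 103.3] rot [ 0.     -0.      0.0014]
tab dz check; meter/driver/fan diff: [13, 1250, 0]
```

```bash
python3 steer.py '[[0,0,20,0,0,0],[0,0,55,0,0,0],[0,0,85,0,0,0],[0,0,99,0,0,0],[0,0,101,0,0,0],[0,0,101,0,0,0],[0,0,101,0,0,0],[0,0,101,0,0,0]]' | grep -E 'time|pos|force'; python3 steer.py '[[0,0,0,0,0,0],[0,0,0,0,0,0],[0,0,0,0,0,0],[0,0,0,0,0,0],[0,0,0,0,0,0],[0,0,0,0,0,0],[0,0,0,0,0,0],[0,0,0,0,0,0]]' | grep -E 'time|pos|force'
```

```text
time_s: 18.9
eef_pos: [596.5, -156.3, 287.6]
force: [-0.3, 0.4, 0.1]
grip_force: 0.0
time_s: 19.7
eef_pos: [596.3, -156.2, 286.3]
force: [0.6, 0.1, 0.6]
grip_force: 0.0
```

```bash
python3 steer.py '[[0,0,3,0,0,0],[0,0,6,0,0,0],[0,0,9,0,0,0],[0,0,12,0,0,0],[0,0,15,0,0,0],[0,0,17,0,0,0],[0,0,17,0,0,0]]' | grep -E 'time|pos|force'
```

```text
time_s: 20.4
eef_pos: [596.3, -156.2, 269.3]
force: [-1.2, 1.2, 5.8]
grip_force: 2.6
```

```bash
python3 steer.py '[[0,0,1,0,0,0],[0,0,2,0,0,0],[0,0,2,0,0,0]]' | grep -E 'time|pos|force: '; python3 steer.py '[[0,0,0.7,0,0,0],[0,0,0.7,0,0,0],[0,0,0.7,0,0,0]]' | grep -E 'time|pos|force: '
```

```text
time_s: 20.7
eef_pos: [596.3, -156.2, 268.4]
force: [-4.7, 1.8, 11.4]
grip_force: 5.6
time_s: 21.0
eef_pos: [596.3, -156.1, 268.4]
force: [-5.5, 3.2, 15.6]
grip_force: 7.9
```

Position has stopped changing and the force is rising, so the tab is on its stop. I'll hold it there and check the jaw.

```bash
for i in 1 2; do python3 steer.py '[[0,0,0,0,0,0],[0,0,0,0,0,0],[0,0,0,0,0,0],[0,0,0,0,0,0],[0,0,0,0,0,0],[0,0,0,0,0,0],[0,0,0,0,0,0],[0,0,0,0,0,0]]' | grep -E 'time|pos|force: '; done; python3 look.py 10 wrist scene >/dev/null
python3 - <<'E'
import cv2,numpy as np
a=cv2.imread('pics/scene_8.png'); w=cv2.imread('pics/wrist_10.png'); s=cv2.imread('pics/scene_10.png')
s=cv2.resize(s[130:330,130:360],None,fx=2,fy=2,interpolation=cv2.INTER_CUBIC)
w=cv2.resize(w,(336,252)); o=np.zeros((400,796,3),np.uint8); o[:,:460]=s; o[:252,460:]=w; cv2.imwrite('pics/v10.png',o)
E
```

```text
time_s: 21.8
eef_pos: [596.3, -156.1, 268.4]
force: [-5.7, 2.2, 15.7]
grip_force: 7.9
time_s: 22.6
eef_pos: [596.3, -156.1, 268.4]
force: [-5.2, 2.0, 16.6]
grip_force: 7.9[ WARN:0@0.017] global loadsave.cpp:275 findDecoder imread_('pics/scene_8.png'): can't open/read file: check file path/integrity
```

View pics/v10.png

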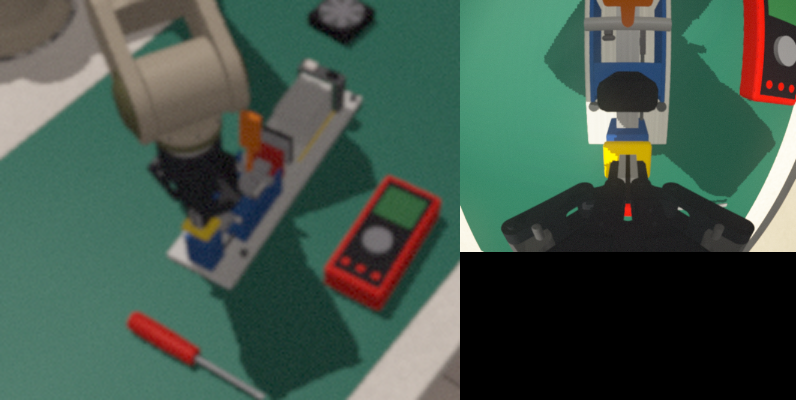

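The scene shows the jaw back by the trigger, the sink still at the stop and the driver in place. I'll lift clear and check from above.

```bash
python3 steer.py '[[0,0,-5,0,0,0],[0,0,-20,0,0,0],[0,0,-50,0,0,0],[0,0,-90,0,0,0],[0,0,-118,0,0,0],[0,0,-118,0,0,0]]' | grep -E 'time|pos|force: '; python3 steer.py '[[40,0,0,0,0,0],[85,0,0,0,0,0],[130,0,0,0,0,0],[175,0,0,0,0,0],[215,0,0,0,0,0],[243,0,0,0,0,0],[243,0,0,0,0,0],[243,0,0,0,0,0]]' | grep -E 'time|pos|force: ';  python3 look.py 11 wrist top>/dev/null; python3 jaw.py 11
python3 - <<'E'
from geo import *
a,c=load('top_11'); b,_=load('top_0')
d=cv2.absdiff(a,b).max(2)
print([int((d[y0:y1,x0:x1]>60).sum()) for y0,y1,x0,x1 in ((132,172,260,336),(158,240,398,416),(236,280,130,176))])
E
```

```text
time_s: 23.3
eef_pos: [596.4, -156.2, 388.6]
force: [0.6, 0.0, 0.1]
grip_force: 0.0
time_s: 24.1
eef_pos: [555.6, 83.5, 383.7]
force: [0.6, 0.2, -0.7]
grip_force: 0.0
red rows 257 268 front/back at z73 -7.6 -19.6
black rows 227 252 foot front/back z71 23.0 -3.7
[468, 0, 0]
```

View pics/wrist_11.png

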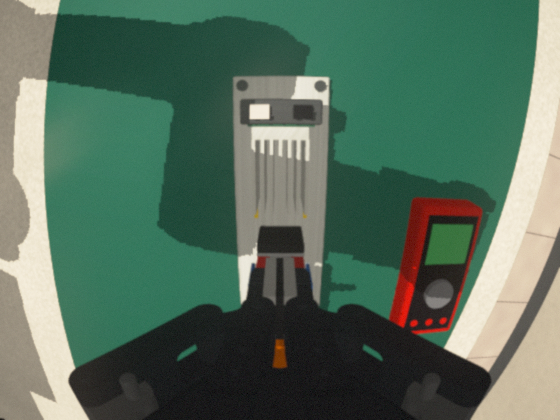

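The foot's back edge reads -3.7, as it did before the first stroke, so the jaw is fully back. The sink is against the pad and the robot touches nothing, so I'm handing the job in.

```bash
python3 -c "
from rig import ctrl, cams
print(ctrl.finish_job())"
```

```text
the job is handed in; nothing more can be done
None
```

The job is handed in at about 24 s of the 67 s allowed: the sink was pressed onto the pad in five strokes (foot sunk about 10 mm), left pressed for over three seconds, then the tab was held until the jaw was fully back; the sink stayed in place and the fan, meter and screwdriver were not touched.

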